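# Two-key alarm reset at the nurse station

## Robot

A 6-joint arm with a two-finger parallel gripper is mounted at the origin on a cart in front of the work surface, level with it; the furniture and walls round the work are solid. World frame = base frame: x ahead of the robot, y to its left, z up, the work surface at z = 0. Lengths are in m, angles in rad, forces in N, time in s.
With the tool pointing down it reaches from about 0.25 to 0.725 m from the base axis. Payload 4 kg.
Tool frame: the origin (TCP) lies midway between the tips of the shut fingers; the grasp point (between the pads) lies 19 mm behind it; y points along the fingers, x is the direction in which the jaws open and shut, and the axes are right-handed (so a half turn about y gives the same grasp; the last joint's range is limited). The gripper opens to 85 mm and grips with 20 to 120 N. Pads are 22 mm wide; open, the fingers measure 114 mm over their backs; the gripper's body (76 mm by 85 mm) begins 54 mm behind the grasp point. The pads swing forward as they close: fully open they stand 13 mm farther back than shut.
Start: joints at [-1.147, 0.241, 0.005, 1.335, 0, 1.571], TCP at [0.206, -0.456, 0.231] pointing down, gripper open.
Joint ranges: [-2.72, 2.72], [-1.05, 1.87], [-1.09, 1.28], [-1.99, 2.15], [-1.42, 1.44], [-3.14, 3.14]. Speed limits (rad/s): [2.79, 2.79, 3.14, 3.14, 3.14, 3.14].

## Interface

Orientations are given as a unit quaternion [x, y, z, w].
In Python, from workcell import bot gives the robot as it stands. The module is installed in compiled form; this text tells all that it offers.
- The arm moves only by the shell command python3 -m inch 'ROWS'. ROWS is text: rows parted by semicolons, each of 7 numbers parted by spaces: the turn, a rotation vector about the tool's x, y, z in degrees, then the shift along the tool's x, y, z in mm, then the closure, from 0 (fully open) to 1 (shut). In form: ax ay az dx dy dz fingers; .... A call has 1 to 12 rows; each row shifts and turns the commanded pose from where the row before left it, along the tool's axes as they then stand; what a row does not reach is not made up. A row lasts 1/8 s, in which the tool goes at most 62.5 mm and 10.7 degrees, less where a joint would pass 70% of its speed; a pose out of reach is approached as far as the arm can. A call with a gripper value outside its range is refused whole. The fingers move at their own pace and stop on an object; the grip force is fixed at half the most. Time passes only in rows, so rows that do not move let the fingers close. It gives the time, the measured TCP pose, the force and the opening at its end, in the units of the state.
- bot.get_obs(): the state, without advancing time (a new reading comes with each control period).
- bot.camera(name): name is "side" or "top" or "wrist"; returns a dict with "color" (400x640x3 uint8, blue, green, red), "fx", "fy", "cx", "cy" (pixels), "extrinsics" (4x4, takes a point from world to camera coordinates). Camera axes: x right, y up, looking along -z (the intrinsics and any distortion apply to the point x, -y, -z); pixel columns grow to the right and rows downward; lengths in m; the calibration is good to about 2 mm. The wrist camera is an equidistant fisheye: a pixel r from the principal point sees the ray r / f radians off the axis. A picture is of the moment at which its call begins. There is no depth.
- bot.job_done(): hands the job in, once; it reports no verdict.
Trained networks look in the newest picture that a camera, given by its name, has taken for a name from the list of things; names that differ only in an ending like _2 or _b are one class to them, and where a whole thing is asked for, a point or a joint stands for the part that bears it (a point fixed in the world has none). Each returns a list of dicts, best first, with "conf" (0 to 1); they miss things now and then, are a little off and sometimes report something else, mostly with a low value. They report only what shows in the picture. A call takes as long as a camera call. They do not tell look-alikes from the thing itself.
- bot.look_for(name, camera): "extent" ([left, top, right, bottom] in pixels, round what is visible of it).
- bot.cut_out(name, camera): "region" (400x640 bool, what is visible of it) and "extent" ([left, top, right, bottom] in pixels, round what is visible of it).
- bot.spot_point(name, camera): "point" ([column, row] in pixels: a listed point, or the origin of a listed thing).
The state is a dict: "clock": time; "joint_pos": joint angles; "joint_vel": joint speeds; "tau": joint torques, N m; "eef_pos": TCP position; "tool_rot": TCP orientation; "ft_force": force on the tool from outside, world axes, zero at the start; "ft_torque": the same for the moment, N m; "grip_width": finger opening in m.
Only numpy, scipy, OpenCV 4.12 (cv2) and the standard library are available. Lean on these libraries where they do the work, as an engineer would, in place of code of your own. Each camera call takes 0.05 s, during which the arm holds its last target.

## Task

Reset the alarm console: with a fingertip push its guard fully open, away from the keys, then press both green keys together with the two fingertips and keep both fully down for three seconds. Then let both go together so that they spring back up, and leave the guard open. Do not press the small red key between them, do not shove or lift the console, and leave the bottle, box and marker round it alone.

Things in the scene. Friction and masses are not known exactly. Their poses are not given: they have to be found in the camera images.
- console: White console loose on the worktop (about 1 kg, a hard shove slides it), 164 (x) x 160 (y) x 42 mm to its flat deck. Origin: centre of its underside. x points from its front (key side, nearer the robot) to its rear, y left, z up. Keys in a row along y at x = -30 mm: green at y = +30 and -30 mm, red at y = 0. Turned up to 0.5 rad either way.
- guard (a joint): Travel of the sliding guard (m) towards the console's +x: 0 = shut over the keys, 0.062 = fully open at its stop, keys free. It starts between 0 and 0.012, slides with 1 to 2 N and stays where it is left.
- guard_lip (a point): Middle of the top edge of the front face of the guard's yellow push lip; moves with the guard. The face looks to the console's -x: push here. It is 126 mm wide, from 14 to 40 mm above the deck, 61 mm in front of the console's origin when shut. Behind it a clear plate, 17 mm above the deck, covers the keys. Fully open, the face stands 31 mm behind the key centres.
- green_left (a joint): Press of the left (+y) green key (m): 0 = up, 0.008 = fully down. Spring: 1 N at the start, 4 N fully down; springs back up by itself.
- green_right (a joint): Press of the right (-y) green key (m), same as the left.
- red_key (a joint): Press of the small red key between the green ones (m): 0 = up, 0.004 = fully down. Not to be pressed.
- green_left_top (a point): Centre of the flat top of the left green key: round, 27 mm across, 10 mm above the deck when up, 2 mm when down. Moves with the key. The two green keys are 60 mm apart centre to centre.
- green_right_top (a point): Centre of the top of the right green key, same as the left.
- red_key_top (a point): Centre of the top of the red key: round, 15 mm across, 5 mm above the deck; half-way between the green keys.
- pill_bottle: Bystander: red bottle with white cap, 36 mm across, 62 mm tall, standing loose beside the console. Origin: centre of its underside.
- swab_box: Bystander: white and green carton, 63 x 105 x 59 mm, standing loose beside the console. Origin: centre of its underside.
- marker: Bystander: blue and white marker pen, 134 mm long, 17 mm thick, lying loose behind the console. Origin: centre of its underside.
Things that resemble listed ones, but are neither listed nor needed, are in the scene too. Several things have the shape of the console; the one meant has the colours described above.

How it is judged:
By the outcome, as a careful person would: the job done as asked, in the order asked, and still so for the second after the job is handed in, with the robot touching nothing.
It also fails if it takes over 54 s, if anything falls off the work surface, if the arm or the gripper's body presses on something with over 40 N, if the wrist force passes 120 N, or if a joint passes its speed limit or range.

## Working session

There is one attempt and no reset: what is moved stays moved. The work goes in short steps, Python scripts to look and compute and a shell command to move; the robot and the scene stay as the last step left them, time stands still between calls to the robot, and variables do not carry over. Pictures are saved under pics/ and viewed, and the job is handed in when it is done.

```bash
mkdir -p pics; ls; python3 - <<'E'
from workcell import bot
import cv2
o=bot.get_obs(); print({k:(v if not hasattr(v,'round') else v) for k,v in o.items()})
for n in ("top","side","wrist"):
    c=bot.camera(n); cv2.imwrite(f"pics/{n}0.png",c["color"]); print(n,c["fx"],c["fy"],c["cx"],c["cy"],c["extrinsics"], [k for k in c])
    for t in ("console","guard_lip","green_left_top","green_right_top","red_key_top"):
        print(t,[(r["point"],round(r["conf"],2)) for r in bot.spot_point(t,n)])
E
```

```text
pics
{'clock': 0.0, 'joint_pos': array([-1.14701551e+00,  2.41418650e-01,  3.72408549e-03,  1.33520338e+00,
       -8.56808174e-06,  1.57078809e+00]), 'joint_vel': array([-0.00163607,  0.00070113, -0.00119606,  0.00114848, -0.00113454,
       -0.00061317]), 'tau': array([ 1.60889682e-03, -3.72312176e+01,  2.52411675e+01,  1.69993518e-02,
        2.18350037e-04, -1.01863872e-06]), 'eef_pos': array([ 0.20534182, -0.45519358,  0.23041008]), 'tool_rot': array([-0.59357239,  0.38428648, -0.38303489,  0.59437362]), 'ft_force': array([-0.01239965,  0.70531394,  0.11063981]), 'ft_torque': array([-0.05783645, -0.01253486,  0.03420831]), 'grip_width': 0.08521955344746726}
top 480.909946278937 480.909946278937 323.6082997221877 204.32618266957573 [[-0.02708257 -0.9995911  -0.00917408  0.06847396]
 [ 0.99572228 -0.0277865   0.08811955 -0.57370676]
 [-0.08833844 -0.00674833  0.99606766 -1.20926381]
 [ 0.          0.          0.          1.        ]] ['color', 'fx', 'fy', 'cx', 'cy', 'extrinsics']
console [([380.5, 221.1], 0.88), ([242.5, 251.4], 0.57)]
guard_lip [([396.3, 239.4], 0.65)]
green_lef
[... 289 characters left out ...]
0.          0.          1.        ]] ['color', 'fx', 'fy', 'cx', 'cy', 'extrinsics']
console [([336.0, 197.7], 0.77), ([379.9, 273.9], 0.59)]
guard_lip [([355.6, 164.9], 0.95)]
green_left_top []
green_right_top []
red_key_top []
wrist 309.70691628693146 309.70691628693146 320.055646307462 201.1366362341011 [[ 4.11231898e-01 -9.11530595e-01 -5.48477745e-04 -4.99302209e-01]
 [ 8.76334873e-01  3.95518992e-01 -2.74958027e-01  3.61775400e-02]
 [ 2.50849588e-01  1.12590861e-01  9.61456074e-01 -3.79326519e-01]
 [ 0.00000000e+00  0.00000000e+00  0.00000000e+00  1.00000000e+00]] ['color', 'fx', 'fy', 'cx', 'cy', 'extrinsics']
console []
guard_lip []
green_left_top []
green_right_top []
red_key_top []
```

View pics/top0.png

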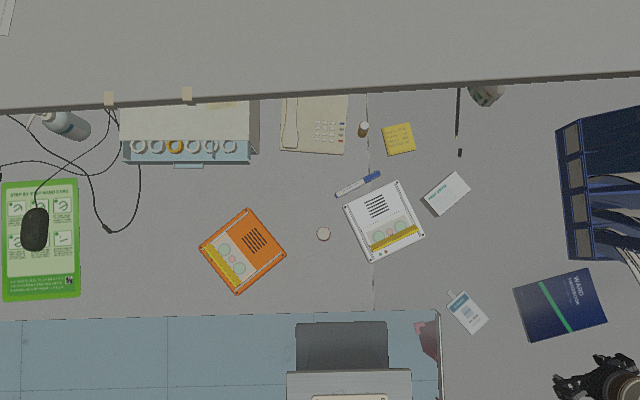

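View pics/side0.png

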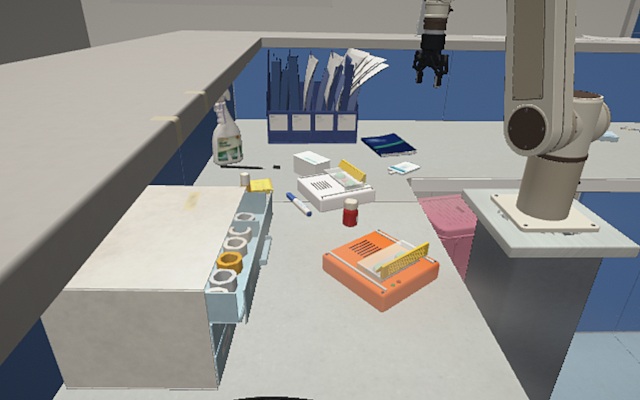

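```bash
python3 - <<'E'
import cv2
a=cv2.imread("pics/top0.png")[170:300,180:460]
cv2.imwrite("pics/crop_top.png",cv2.resize(a,None,fx=2.8,fy=2.8,interpolation=cv2.INTER_CUBIC))
E
```

```text
(no output)
```

View pics/crop_top.png

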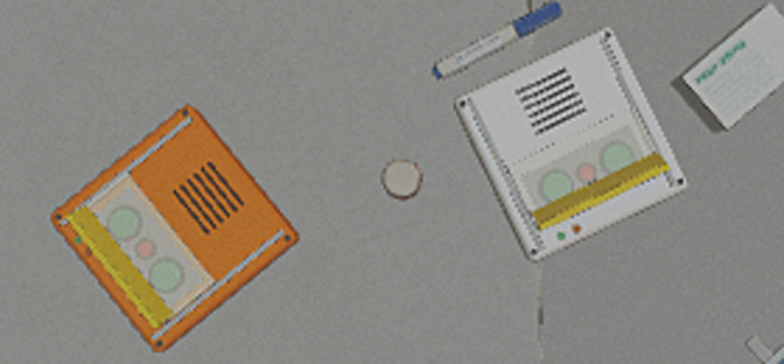

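Two things have the console's shape: an orange one at (242,251) and a white one at (384,221) in the top picture. The white one, with its yellow lip and green/red keys, fits the description, and the crop confirms it. Next I'll measure its pose.

```bash
cat > h.py <<'E'
import numpy as np, cv2
from scipy.optimize import least_squares
def ray(c,px,name):
    E=np.array(c["extrinsics"]);R=E[:3,:3];t=E[:3,3]
    u=(px[0]-c["cx"])/c["fx"];v=(px[1]-c["cy"])/c["fy"]
    if name=="wrist":
        r=np.hypot(u,v); s=np.sin(r)/r if r>0 else 1; d=np.array([u*s,-v*s,-np.cos(r)])
    else: d=np.array([u,-v,-1.])
    return -R.T@t, R.T@d
def onz(c,px,z,name):
    o,d=ray(c,px,name); return o+d*(z-o[2])/d[2]
def proj(c,P,name):
    E=np.array(c["extrinsics"]);q=E[:3,:3]@np.asarray(P)+E[:3,3]; x,y,z=q[0],-q[1],-q[2]
    if name=="wrist":
        r=np.hypot(x,y);th=np.arctan2(r,z);k=th/r if r>0 else 0
        return np.array([c["cx"]+c["fx"]*x*k,c["cy"]+c["fy"]*y*k])
    return np.array([c["cx"]+c["fx"]*x/z,c["cy"]+c["fy"]*y/z])
def W(pose,p):
    x,y,a=pose;c,s=np.cos(a),np.sin(a)
    return np.array([x+c*p[0]-s*p[1],y+s*p[0]+c*p[1],p[2]])
E
python3 - <<'E'
from workcell import bot
from h import *
c=bot.camera("top")
img=c["color"]
r=[r for r in bot.cut_out("console","top") if r["conf"]>.3]
for q in r: print(q["conf"],q["extent"])
m=min(r,key=lambda q:abs(q["extent"][0]-345))["region"]
cs,_=cv2.findContours(m.astype(np.uint8),0,1); k=max(cs,key=cv2.contourArea)
print(cv2.boxPoints(cv2.minAreaRect(k)))
hsv=cv2.cvtColor(cv2.GaussianBlur(img,(3,3),0),cv2.COLOR_BGR2HSV)
mm=((hsv[...,0]>45)&(hsv[...,0]<85)&(hsv[...,1]>25)&m).astype(np.uint8)
n,l,s,ce=cv2.connectedComponentsWithStats(mm)
for i in range(1,n):
    if s[i,4]>15: print("green",s[i],ce[i],onz(c,ce[i],.052,"top"))
mm=((hsv[...,0]>18)&(hsv[...,0]<33)&(hsv[...,1]>140)&m).astype(np.uint8)
n,l,s,ce=cv2.connectedComponentsWithStats(mm)
for i in range(1,n):
    if s[i,4]>15: print("yellow",s[i],ce[i],onz(c,ce[i],.08,"top"))
# silhouette fit (top corners z=.042 + bottom z=0) 
B=[(sx*.082,sy*.080,z) for sx in(1,-1) for sy in(1,-1) for z in(0,.042)]
def iou(p):
    P=np.array([proj(c,W(p,b),"top") for b in B],np.float32)
    h=cv2.convexHull(P); z=np.zeros((1600,2560),np.uint8)
    cv2.fillConvexPoly(z,np.round((h+.5)*4).astype(np.int32),1)
    M=cv2.resize(m.astype(np.uint8),(2560,1600),interpolation=0)
    return -(z&M).sum()/(z|M).sum()
from scipy.optimize import minimize
g=onz(c,(384,221),.042,"top")
best=min((minimize(iou,[g[0],g[1],a],method="Nelder-Mead",options=dict(initial_simplex=[[g[0],g[1],a],[g[0]+.01,g[1],a],[g[0],g[1]+.01,a],[g[0],g[1],a+.1]])) for a in (.3,.45)),key=lambda r:r.fun)
print(best.x,best.fun)
for p in ((-.03,.03,.052),(-.03,-.03,.052),(-.061,0,.082)): print(p,W(best.x,p),proj(c,W(best.x,p),"top"))
for t in ("pill_bottle","swab_box","marker"):
    print(t,[(q["point"],q["conf"],onz(c,q["point"],0,"top")) for q in bot.spot_point(t,"top")])
E
```

```text
0.87 [342.1, 181.3, 425.2, 263.2]
0.63 [197.6, 209.2, 284.9, 297.3]
[[340.0026  205.83873]
 [397.90244 178.0468 ]
 [425.80362 236.17424]
 [367.90378 263.9662 ]]
green [396 222   9   9  64] [399.75     225.640625] [ 0.51426436 -0.13629365  0.052     ]
green [374 232  10   9  64] [378.40625  235.953125] [ 0.49000937 -0.08206594  0.052     ]
yellow [371 225  47  26 307] [393.99674267 237.58957655] [ 0.48444538 -0.11690692  0.08      ]
[ 0.72745328  0.0313925  -2.5       ] 0.0
(-0.03, 0.03, 0.052) [0.76944175 0.02531235 0.052     ] [332.18441936 127.29240714]
(-0.03, -0.03, 0.052) [0.73353342 0.07338097 0.052     ] [313.68931677 141.70056999]
(-0.061, 0, 0.082) [0.77632304 0.0678993  0.082     ] [315.09843055 122.08581681]
pill_bottle [([320.5, 236.5], 0.45, array([0.49372711, 0.063229  , 0.        ])), ([396.4, 239.6], 0.33, array([ 0.48029748, -0.13391093,  0.        ]))]
swab_box [([444.6, 195.8], 0.6, array([ 0.59121791, -0.26457413,  0.        ]))]
marker [([356.4, 182.6], 0.82, array([ 0.63258756, -0.03492255,  0.        ]))]<stdin>:26: RuntimeWarning: overflow encountered in scalar negative
```

```bash
python3 - <<'E'
from workcell import bot
from h import *
from scipy.optimize import minimize
C={n:bot.camera(n) for n in("top","side")}
ms={}
for n,x0 in(("top",345),("side",297)):
    r=bot.cut_out("console",n)
    q=min(r,key=lambda q:abs(q["extent"][0]-x0));print(n,q["conf"],q["extent"]);ms[n]=q["region"]
B=[(sx*.082,sy*.080,z) for sx in(1,-1) for sy in(1,-1) for z in(0,.042)]
def f(p,names=("top",)):
    e=0
    for n in names:
        P=np.array([proj(C[n],W(p,b),n) for b in B],np.float32)
        z=np.zeros((1600,2560),np.uint8);cv2.fillConvexPoly(z,np.round((cv2.convexHull(P)+.5)*4).astype(np.int32),1)
        M=cv2.resize(ms[n].astype(np.uint8),(2560,1600),interpolation=0)
        e-=float((z&M).sum())/float((z|M).sum())
    return e
g=[.5295,-.0969,.42]
for names in(("top",),("top","side")):
    b=minimize(f,g,args=(names,),method="Nelder-Mead",options=dict(initial_simplex=[g]+[[g[j]+(.01 if j<2 else .08)*(i==j) for j in range(3)] for i in range(3)]))
    print(names,b.x,b.fun)
    for p in ((-.03,.03,.052),(-.03,-.03,.052),(-.061,0,.082)): print(W(b.x,p),proj(C["top"],W(b.x,p),"top"),proj(C["side"],W(b.x,p),"side"))
# guard lip from side detection & top
img=C["side"]["color"]
a=img[130:220,280:400];cv2.imwrite("pics/side_crop.png",cv2.resize(a,None,fx=6,fy=6,interpolation=2))
hsv=cv2.cvtColor(img,cv2.COLOR_BGR2HSV)
mm=((hsv[...,0]>18)&(hsv[...,0]<33)&(hsv[...,1]>140)).astype(np.uint8); mm[:, :325]=0; mm[200:]=0
ys,xs=np.nonzero(mm);print("side yellow",xs.min(),xs.max(),ys.min(),ys.max(),xs.mean(),ys.mean())
# triangulate lip centroid top (face centre approx)
r=[q for q in bot.spot_point("guard_lip","side")];print(r)
for s in(0,.006,.012): print(s,[(n,proj(C[n],W(g,(-.061+s,0,.082)),n).round(1)) for n in C])
E
```

```text
top 0.75 [341.3, 179.8, 426.3, 261.6]
side 0.91 [297.7, 159.6, 377.3, 215.2]
('top',) [ 0.52879329 -0.09652365  0.41543523] -0.9642438539487544
[ 0.48923742 -0.08118308  0.052     ] [378.06383819 236.2726012 ] [350.53303901 182.14088498]
[ 0.51345271 -0.13607952  0.052     ] [399.67760489 225.96762273] [340.12037862 174.32372547]
[ 0.4729819  -0.12114253  0.082     ] [396.04210449 242.25249748] [355.61335784 166.33069062]
('top', 'side') [ 0.52834901 -0.09845867  0.41029283] -1.7245605717257115
[ 0.48887255 -0.08291488  0.052     ] [378.76348681 236.40007372] [350.60896111 181.88530857]
[ 0.51280522 -0.13793512  0.052     ] [400.43124163 226.20622671] [340.30497988 174.0739671 ]
[ 0.47241176 -0.12279022  0.082     ] [396.7301229  242.46929612] [355.75800467 166.11482917]
side yellow 339 447 66 180 353.2511210762332 166.87892376681614
[{'point': [409.5, 253.2], 'conf': 0.95}, {'point': [355.4, 165.8], 'conf': 0.66}]
0 [('top', array([396.3, 241.9])), ('side', array([355.3, 166.2]))]
0.006 [('top', array([395.2, 239.7])), ('side', array([353.4, 166.6]))]
0.012 [('top', array([394.1, 237.4])), ('side', array([351.5, 166.9]))]
```

View pics/side_crop.png

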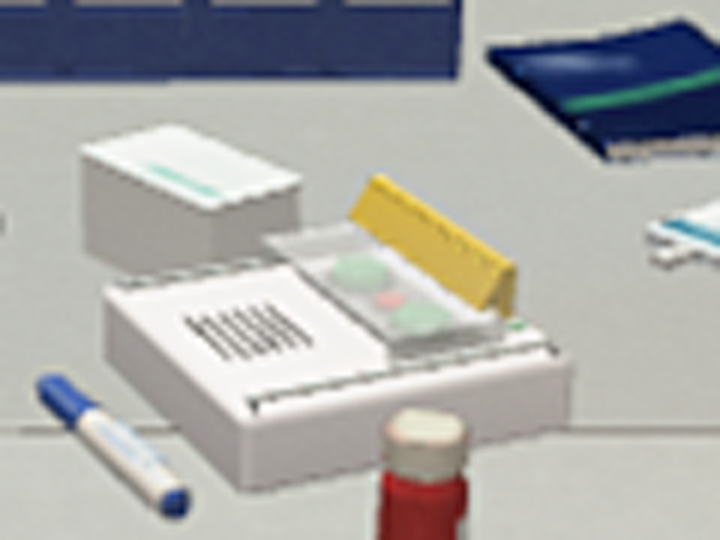

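```bash
cat > plan.py <<'E'
import sys,numpy as np
from scipy.spatial.transform import Rotation as Ro
from workcell import bot
from h import W
POSE=(0.529,-0.0968,0.416)
def rep(*targets):
    o=bot.get_obs();R=Ro.from_quat(o["tool_rot"]);p=o["eef_pos"]
    print("t",round(o["clock"],2),"p",p.round(4),"f",o["ft_force"].round(2),"w",round(o["grip_width"],4))
    a=POSE[2];M=np.array([[np.cos(a),np.sin(a)],[-np.sin(a),np.cos(a)]])
    q=M@(p[:2]-np.array(POSE[:2]));print("console frame mm",(q*1e3).round(1),"z",round(p[2]*1e3,1), "F",(M@o["ft_force"][:2]).round(2))
    print("axes x,y,z(cols)\n",R.as_matrix().round(3))
    yc=np.array([-np.sin(a),np.cos(a),0]);y=np.array([0,0,-1.])
    for s in(1,-1):
        x=s*yc;T=Ro.from_matrix(np.column_stack([x,y,np.cross(x,y)]))
        d=(R.inv()*T);print("sign",s,"turn deg",d.as_rotvec(degrees=True).round(2))
        for t in targets:
            v=W(POSE,np.array(t)/1e3)-p
            print("  to",t,"shift now-axes",(R.inv().apply(v)*1e3).round(1),"after turn",(T.inv().apply(v)*1e3).round(1))
if __name__=="__main__": rep(*[tuple(map(float,s.split(","))) for s in sys.argv[1:]])
E
python3 plan.py=-1 2>/dev/null; python3 plan.py " -95,0,200"
```

```text
t 1.4 p [ 0.2056 -0.4558  0.2313] f [ 0.59  0.09 -0.12] w 0.0854
console frame mm [-440.9 -197.7] z 231.3 F [ 0.58 -0.16]
axes x,y,z(cols)
 [[ 0.411 -0.     0.912]
 [-0.912  0.     0.411]
 [-0.    -1.    -0.   ]]
sign 1 turn deg [  -0.   -179.56   -0.  ]
  to (-95.0, 0.0, 200.0) shift now-axes [-195.    31.3  347.4] after turn [ 197.7   31.3 -345.9]
sign -1 turn deg [ 0.    0.44 -0.  ]
  to (-95.0, 0.0, 200.0) shift now-axes [-195.    31.3  347.4] after turn [-197.7   31.3  345.9]
```

```bash
python3 -m inch '0 0.4 0 -18 0 31 1;0 0 0 -18 0 31 1;0 0 0 -18 0 31 1;0 0 0 -18 0 31 1;0 0 0 -18 0 31 1;0 0 0 -18 0 31 1;0 0 0 -18 0 31 1;0 0 0 -18 0 31 1;0 0 0 -18 8 31 1;0 0 0 -18 8 31 1;0 0 0 -18 8 36 1;0 0 0 0 8 0 1'; python3 plan.py " -85,0,62"; python3 - <<'E'
from workcell import bot
import cv2
for n in ("wrist","top","side"):
    cv2.imwrite(f"pics/{n}1.png",bot.camera(n)["color"])
E
```

```text
clock: 2.9
eef_pos: [0.443, -0.1328, 0.199]
tool_rot: [-0.593, 0.384, -0.385, 0.594]
ft_force: [-0.9, -0.7, 0.3]
grip_width: 0.0
t 2.9 p [ 0.443  -0.1328  0.199 ] f [-0.86 -0.68  0.32] w 0.0
console frame mm [-93.2   1.8] z 199.0 F [-1.06 -0.27]
axes x,y,z(cols)
 [[ 0.409  0.001  0.913]
 [-0.913  0.     0.409]
 [ 0.    -1.     0.001]]
sign 1 turn deg [ 1.0000e-02 -1.7971e+02  7.0000e-02]
  to (-85.0, 0.0, 62.0) shift now-axes [  1.8 137.    8.1] after turn [ -1.8 137.   -8.2]
sign -1 turn deg [-0.04  0.29  0.01]
  to (-85.0, 0.0, 62.0) shift now-axes [  1.8 137.    8.1] after turn [  1.8 137.    8.2]
```

View pics/wrist1.png

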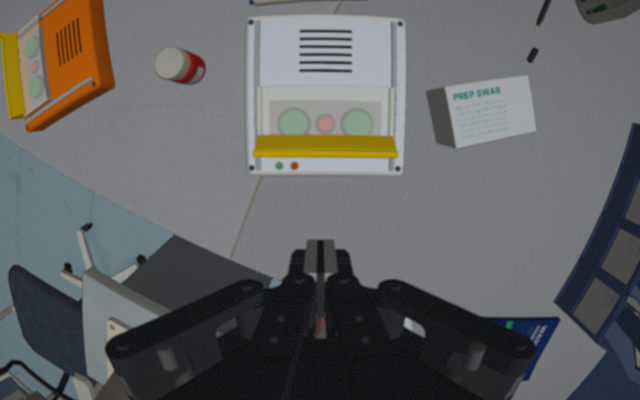

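The wrist picture shows the white console at the top centre, with its green keys at (293,122) and (357,122), the red key at (325,124) and the lip at row 147. The shut fingers are at (320,250). I'll refine the pose from this view.

```bash
python3 - <<'E'
from workcell import bot
from h import *
c=bot.camera("wrist");n="wrist"
img=c["color"];hsv=cv2.cvtColor(cv2.GaussianBlur(img,(3,3),0),cv2.COLOR_BGR2HSV)
roi=np.zeros(img.shape[:2],bool);roi[90:145,265:385]=1
mm=((hsv[...,0]>45)&(hsv[...,0]<90)&(hsv[...,1]>25)&roi).astype(np.uint8)
k,l,s,ce=cv2.connectedComponentsWithStats(mm)
K=[]
for i in range(1,k):
    if s[i,4]>100: P=onz(c,ce[i],.052,n);K.append(P);print(s[i],ce[i],P)
K.sort(key=lambda p:-p[1]);d=K[0]-K[1];print("dist",np.linalg.norm(d),"yaw",np.arctan2(-d[0],d[1]),"mid",(K[0]+K[1])/2)
roi[:]=0;roi[125:170,240:410]=1
mm=((hsv[...,0]>18)&(hsv[...,0]<33)&(hsv[...,1]>140)&roi)
ys,xs=np.nonzero(mm);
for x in(270,300,325,350,380): y=ys[xs==x];print(x,y.min(),y.max())
P=(0.529,-0.0968,0.416)
for q in((-.03,.03,.052),(-.03,-.03,.052),(-.061,0,.082),(-.061,0,.056),(-.082,.08,.042),(-.082,-.08,.042)):print(q,proj(c,W(P,q),n).round(1))
for t in("guard_lip","green_left_top","green_right_top","red_key_top","console"):print(t,[(r["point"],round(r["conf"],2)) for r in bot.spot_point(t,n)])
E
```

```text
[279 107  27  24 522] [292.13984674 119.12835249] [ 0.49000481 -0.08371995  0.052     ]
[343 107  27  24 524] [356.2519084  119.40648855] [ 0.51398741 -0.13818976  0.052     ]
dist 0.05951575844495909 yaw 0.4147511450382857 mid [ 0.50199611 -0.11095485  0.052     ]
270 132 153
300 132 152
325 132 152
350 132 153
380 133 153
(-0.03, 0.03, 0.052) [289.7 118.8]
(-0.03, -0.03, 0.052) [354.3 118.9]
(-0.061, 0, 0.082) [322.2 155.7]
(-0.061, 0, 0.056) [322. 152.]
(-0.082, 0.08, 0.042) [242.2 172. ]
(-0.082, -0.08, 0.042) [401.4 172.2]
guard_lip [([3.4, 73.1], 0.97), ([325.8, 152.8], 0.81)]
green_left_top []
green_right_top []
red_key_top []
console [([68.7, 60.2], 0.9), ([320.2, 92.4], 0.74)]
```

```bash
sed -i 's/^POSE=.*/POSE=(0.5295,-0.0978,0.415)/' plan.py; python3 -m inch '0 0.3 0 2 20 1 1;0 0 0 0 20 1 1;0 0 0 0 20 1 1;0 0 0 0 20 1 1;0 0 0 0 20 1 1;0 0 0 0 20 1 1;0 0 0 0 17 0 1;0 0 0 0 0 0 1'; python3 plan.py " -74,0,62"; python3 - <<'E'
from workcell import bot
import cv2
for n in ("wrist",):
    cv2.imwrite(f"pics/{n}2.png",bot.camera(n)["color"])
E
```

```text
clock: 4.35
eef_pos: [0.4467, -0.1339, 0.0614]
tool_rot: [0.592, -0.388, 0.387, -0.591]
ft_force: [-0.5, 0.8, 0.4]
grip_width: -0.0002
t 4.35 p [ 0.4467 -0.1339  0.0614] f [-0.53  0.8   0.36] w -0.0002
console frame mm [-90.3   0.3] z 61.4 F [-0.16  0.95]
axes x,y,z(cols)
 [[ 0.399 -0.003  0.917]
 [-0.917  0.001  0.399]
 [-0.002 -1.    -0.002]]
sign 1 turn deg [1.6000e-01 1.7977e+02 1.9000e-01]
  to (-74.0, 0.0, 62.0) shift now-axes [ 0.3 -0.6 16.3] after turn [ -0.3  -0.6 -16.3]
sign -1 turn deg [ 0.12 -0.23 -0.1 ]
  to (-74.0, 0.0, 62.0) shift now-axes [ 0.3 -0.6 16.3] after turn [ 0.3 -0.6 16.3]
```

View pics/wrist2.png

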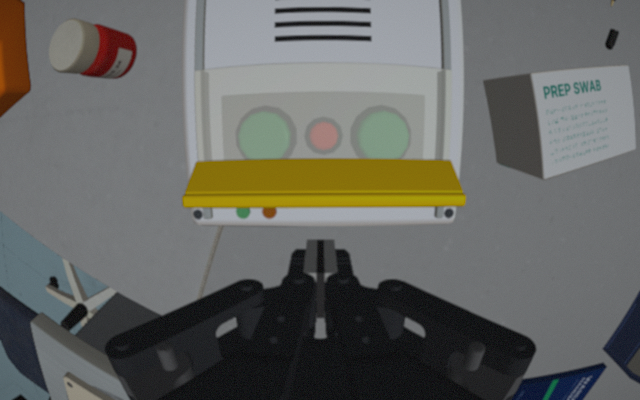

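```bash
python3 -m inch '0 0 0 0 0 6 1;0 0 0 0 0 6 1;0 0 0 0 0 6 1;0 0 0 0 0 6 1;0 0 0 0 0 6 1;0 0 0 0 0 6 1;0 0 0 0 0 6 1;0 0 0 0 0 6 1'; python3 plan.py; python3 -m inch '0 0 0 0 0 5 1;0 0 0 0 0 5 1;0 0 0 0 0 5 1;0 0 0 0 0 4 1;0 0 0 0 0 3 1;0 0 0 0 0 0 1'; python3 plan.py " -10,0,62"; python3 - <<'E'
from workcell import bot
import cv2
for n in ("wrist","side"):
    cv2.imwrite(f"pics/{n}3.png",bot.camera(n)["color"])
a=cv2.imread("pics/side3.png")[100:230,260:440];cv2.imwrite("pics/side3c.png",cv2.resize(a,None,fx=4,fy=4))
E
```

```text
clock: 5.4
eef_pos: [0.4921, -0.1145, 0.0622]
tool_rot: [0.592, -0.387, 0.387, -0.592]
ft_force: [-1.4, 0.8, 0.2]
grip_width: -0.0001
t 5.4 p [ 0.4921 -0.1145  0.0622] f [-1.35  0.75  0.21] w -0.0001
console frame mm [-40.9  -0.2] z 62.2 F [-0.93  1.23]
axes x,y,z(cols)
 [[ 0.4   -0.     0.916]
 [-0.916  0.     0.4  ]
 [-0.    -1.    -0.   ]]
sign 1 turn deg [3.000e-02 1.798e+02 2.000e-02]
sign -1 turn deg [ 0.01 -0.2  -0.02]
clock: 6.15
eef_pos: [0.5127, -0.1059, 0.0623]
tool_rot: [-0.592, 0.387, -0.388, 0.592]
ft_force: [-0.3, -0.4, 0.8]
grip_width: -0.0004
t 6.15 p [ 0.5127 -0.1059  0.0623] f [-0.31 -0.42  0.75] w -0.0004
console frame mm [-18.6  -0.6] z 62.3 F [-0.45 -0.26]
axes x,y,z(cols)
 [[ 0.4    0.001  0.916]
 [-0.916 -0.     0.4  ]
 [ 0.    -1.     0.001]]
sign 1 turn deg [-4.0000e-02  1.7981e+02 -7.0000e-02]
  to (-10.0, 0.0, 62.0) shift now-axes [-0.6  0.3  8.6] after turn [ 0.6  0.3 -8.6]
sign -1 turn deg [-0.04 -0.19  0.03]
  to (-10.0, 0.0, 62.0) shift now-axes [-0.6  0.3  8.6] after turn [-0.6  0.3  8.6]
```

View pics/wrist3.png

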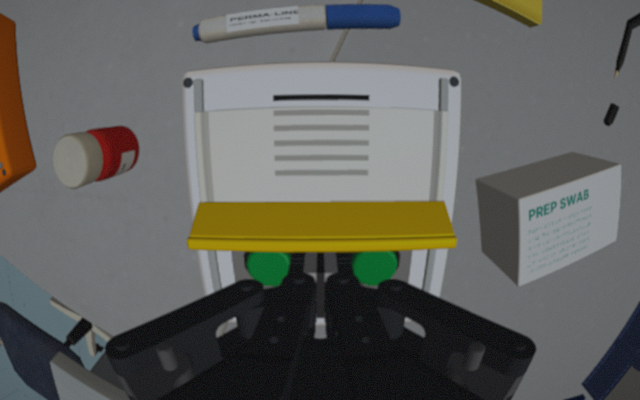

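View pics/side3c.png

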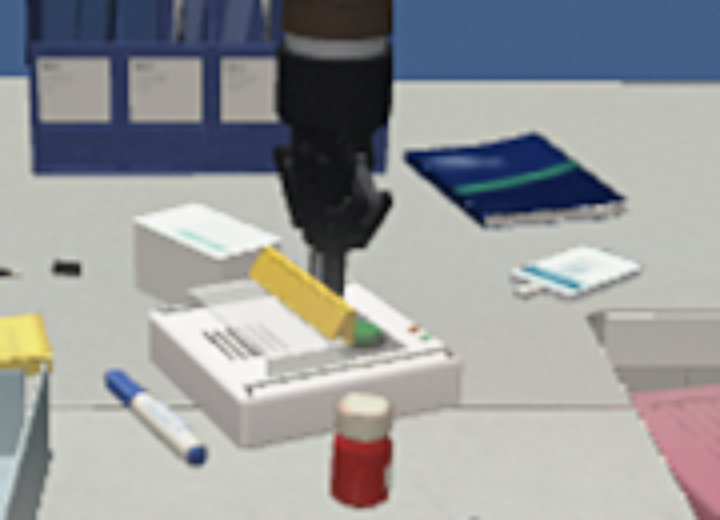

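```bash
python3 -m inch '0 0 0 0 0 2 1;0 0 0 0 0 2 1;0 0 0 0 0 1 1;0 0 0 0 0 1 1;0 0 0 0 0 0 1'; python3 plan.py |head -2; python3 -m inch '0 0 0 0 0 1 1;0 0 0 0 0 0 1';python3 plan.py |head -2
```

```text
clock: 6.88
eef_pos: [0.5177, -0.1035, 0.0623]
tool_rot: [-0.592, 0.387, -0.387, 0.592]
ft_force: [0.0, 0.2, 0.0]
grip_width: 0.0001
t 6.88 p [ 0.5177 -0.1035  0.0623] f [0.01 0.19 0.05] w 0.0001
console frame mm [-13.   -0.5] z 62.3 F [0.09 0.17]
clock: 7.12
eef_pos: [0.5185, -0.1031, 0.0623]
tool_rot: [-0.592, 0.387, -0.387, 0.592]
ft_force: [-0.4, -1.0, 0.5]
grip_width: -0.0001
t 7.12 p [ 0.5185 -0.1031  0.0623] f [-0.4  -0.98  0.52] w -0.0001
console frame mm [-12.2  -0.4] z 62.3 F [-0.76 -0.74]
```

```bash
for i in 1; do python3 -m inch '0 0 0 0 0 1 1;0 0 0 0 0 0 1'; done >/dev/null;python3 plan.py |head -2;  python3 -m inch '0 0 0 0 0 1 1;0 0 0 0 0 0 1' >/dev/null;python3 plan.py |head -2; python3 -m inch '0 0 0 0 0 1 1;0 0 0 0 0 0 1' >/dev/null;python3 plan.py |head -2
python3 - <<'E'
from workcell import bot
from h import *
c=bot.camera("wrist");cv2.imwrite("pics/wrist4.png",c["color"])
P=(0.5295,-0.0978,0.415)
for q in((.001,.063,.082),(.001,-.063,.082),(.001,0,.082),(.082,.08,.042),(.082,-.08,.042)):print(q,proj(c,W(P,q),"wrist").round(1))
E
```

```text
t 7.38 p [ 0.5193 -0.1027  0.0623] f [-1.53 -1.07  0.2 ] w -0.0001
console frame mm [-11.3  -0.4] z 62.3 F [-1.83 -0.36]
t 7.62 p [ 0.5193 -0.1027  0.0622] f [-4.53 -2.64  2.58] w 0.0
console frame mm [-11.3  -0.4] z 62.2 F [-5.21 -0.59]
t 7.88 p [ 0.5195 -0.1026  0.0622] f [-5.92 -2.7   4.24] w 0.0001
console frame mm [-11.   -0.3] z 62.2 F [-6.51 -0.09]
(0.001, 0.063, 0.082) [185.6 247.5]
(0.001, -0.063, 0.082) [455.4 246.5]
(0.001, 0, 0.082) [320.4 250.1]
(0.082, 0.08, 0.042) [175.8  80.2]
(0.082, -0.08, 0.042) [463.9  79. ]
```

View pics/wrist4.png

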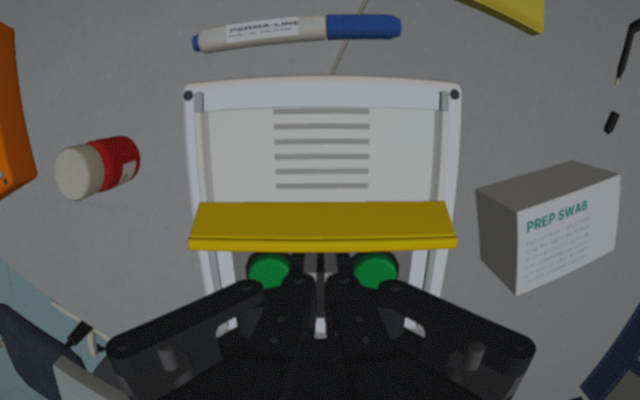

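The guard is at its stop: the TCP stalled at -11.3 mm while the push force rose to about 6 N. The wrist picture shows the lip behind both green keys, which are at (269,270) and (375,270). Next I'll back off, rise and open the fingers to the key spacing.

```bash
python3 -m inch '0 0 0 0 0 -4 1;0 0 0 0 0 -4 1;0 0 0 0 -6 -4 1;0 0 0 0 -10 -4 0.46;0 0 0 0 -8 -4 0.46;0 0 0 0 0 0 0.46;0 0 0 0 0 0 0.46;0 0 0 0 0 0 0.46'; python3 plan.py " -30,0,85"
python3 - <<'E'
from workcell import bot
from h import *
for n in ("wrist","top","side"):
    c=bot.camera(n);cv2.imwrite(f"pics/{n}5.png",c["color"])
a=cv2.imread("pics/side5.png")[120:230,270:410];cv2.imwrite("pics/side5c.png",cv2.resize(a,None,fx=5,fy=5))
E
```

```text
clock: 8.93
eef_pos: [0.5028, -0.1098, 0.086]
tool_rot: [0.592, -0.387, 0.387, -0.592]
ft_force: [-0.3, 0.7, 0.4]
grip_width: 0.0462
t 8.93 p [ 0.5028 -0.1098  0.086 ] f [-0.29  0.66  0.4 ] w 0.0462
console frame mm [-29.3  -0.2] z 86.0 F [-0.    0.72]
axes x,y,z(cols)
 [[ 0.4   -0.     0.916]
 [-0.916  0.     0.4  ]
 [-0.    -1.    -0.   ]]
sign 1 turn deg [3.0000e-02 1.7981e+02 3.0000e-02]
  to (-30.0, 0.0, 85.0) shift now-axes [-0.2  1.  -0.7] after turn [0.2 1.  0.7]
sign -1 turn deg [ 0.02 -0.19 -0.02]
  to (-30.0, 0.0, 85.0) shift now-axes [-0.2  1.  -0.7] after turn [-0.2  1.  -0.7]
```

View pics/wrist5.png

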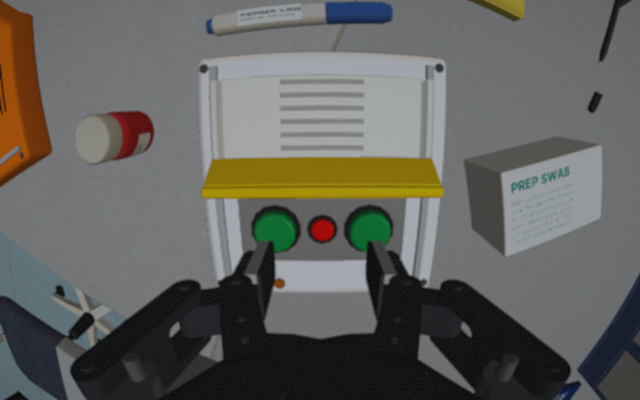

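View pics/side5c.png

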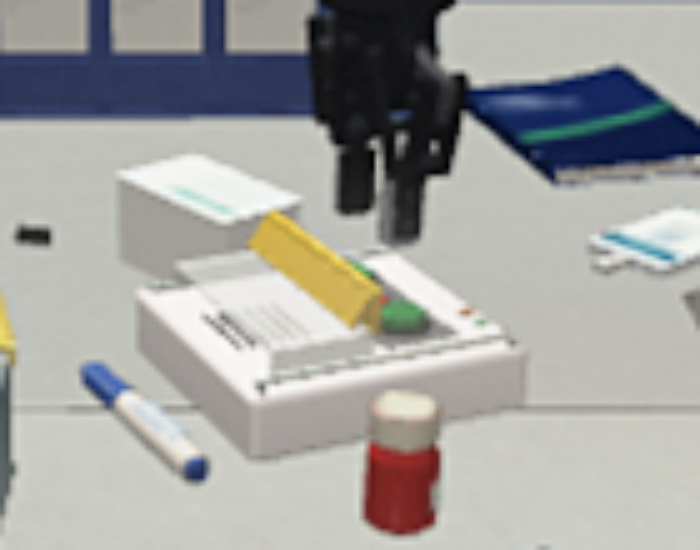

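View pics/top5.png

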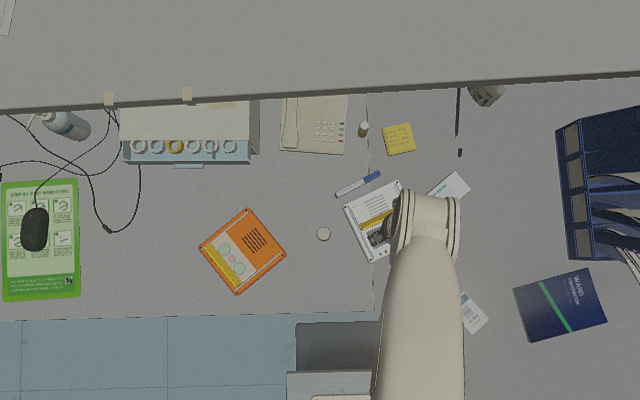

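```bash
python3 - <<'E'
from workcell import bot
from h import *
from scipy.spatial.transform import Rotation as Ro
o=bot.get_obs();R=Ro.from_quat(o["tool_rot"]).as_matrix();p=o["eef_pos"]
c=bot.camera("wrist");im=c["color"]
for back in(4,8,12):
  for x in(-37,-30,-23,23,30,37):
    for z in (11,-11):
        print(back,x,z,proj(c,p+R@np.array([x,-back,z])/1e3,"wrist").round(1))
P=(0.5295,-0.0978,0.415)
for q in((-.03,.03,.052),(-.03,-.03,.052),(-.03,0,.047)):print(q,proj(c,W(P,q),"wrist").round(1))
a=im[190:350,200:450];cv2.imwrite("pics/w5c.png",cv2.resize(cv2.convertScaleAbs(a,alpha=1.6,beta=30),None,fx=3,fy=3,interpolation=2))
E
```

```text
4 -37 11 [246.5 237.5]
4 -37 -11 [250.4 276.1]
4 -30 11 [260.3 237.8]
4 -30 -11 [263.4 276.6]
4 -23 11 [274.3 238. ]
4 -23 -11 [276.7 276.9]
4 23 11 [368.2 238. ]
4 23 -11 [365.7 276.9]
4 30 11 [382.2 237.8]
4 30 -11 [378.9 276.6]
4 37 11 [395.9 237.5]
4 37 -11 [392.  276.1]
8 -37 11 [244.7 240.7]
8 -37 -11 [248.8 280. ]
8 -30 11 [258.8 241. ]
8 -30 -11 [262.1 280.5]
8 -23 11 [273.1 241.2]
8 -23 -11 [275.7 280.8]
8 23 11 [369.4 241.2]
8 23 -11 [366.7 280.8]
8 30 11 [383.7 241. ]
8 30 -11 [380.2 280.4]
8 37 11 [397.7 240.7]
8 37 -11 [393.5 279.9]
12 -37 11 [242.9 244. ]
12 -37 -11 [247.2 284. ]
12 -30 11 [257.2 244.3]
12 -30 -11 [260.8 284.5]
12 -23 11 [271.9 244.6]
12 -23 -11 [274.7 284.9]
12 23 11 [370.7 244.6]
12 23 -11 [367.8 284.9]
12 30 11 [385.3 244.3]
12 30 -11 [381.6 284.4]
12 37 11 [399.7 244. ]
12 37 -11 [395.2 283.9]
(-0.03, 0.03, 0.052) [272.2 231.7]
(-0.03, -0.03, 0.052) [369.1 231.4]
(-0.03, 0, 0.047) [320.7 228.9]
```

View pics/w5c.png

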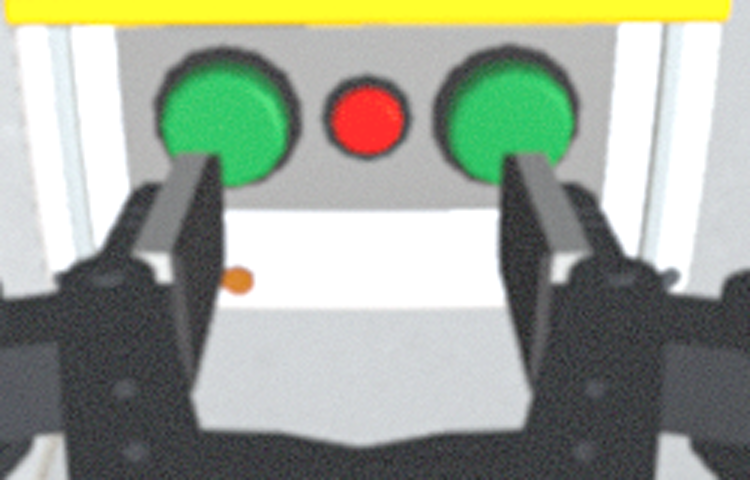

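```bash
python3 -m inch '0 -0.2 0 0.5 10 -0.5 0.41;0 0 0 0 10 0 0.41;0 0 0 0 10 0 0.41;0 0 0 0 5 0 0.41;0 0 0 0 0 0 0.41;0 0 0 0 0 0 0.41'; python3 plan.py "-30,0,36" | head -2
python3 - <<'E'
from workcell import bot
from h import *
for n in ("wrist","side"):
    c=bot.camera(n);cv2.imwrite(f"pics/{n}6.png",c["color"])
a=cv2.imread("pics/side6.png")[130:220,290:400];b=cv2.imread("pics/wrist6.png")[190:330,190:450]
cv2.imwrite("pics/s6.png",np.hstack([cv2.resize(a,(440,360)),cv2.resize(b,(360,360*140//260)).copy() if 0 else cv2.resize(b,(360,360))]))
E
```

```text
clock: 9.88
eef_pos: [0.5029, -0.1106, 0.0515]
tool_rot: [-0.592, 0.386, -0.386, 0.592]
ft_force: [-0.2, -0.2, -0.0]
grip_width: 0.0503
t 9.88 p [ 0.5029 -0.1106  0.0515] f [-0.15 -0.16 -0.01] w 0.0503
console frame mm [-29.5  -1. ] z 51.5 F [-0.2  -0.08]
```

View pics/s6.png

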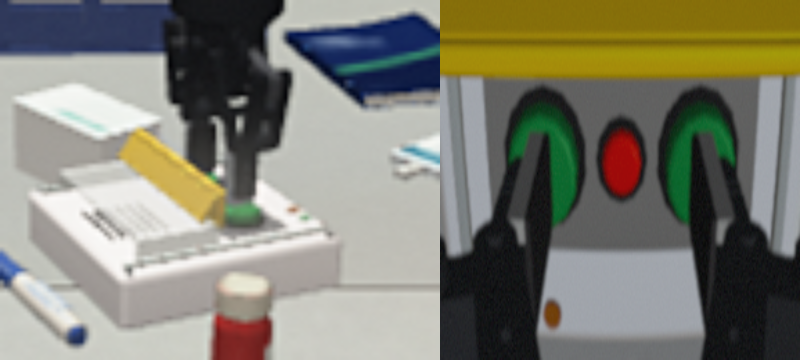

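The tips are centred on both green keys and clear of the red one. I'll press now in small steps.

```bash
python3 -m inch '0 0 0 0 2 0 0.41;0 0 0 0 2 0 0.41;0 0 0 0 2 0 0.41;0 0 0 0 1 0 0.41;0 0 0 0 0 0 0.41'|egrep 'pos|force'; python3 -m inch '0 0 0 0 2 0 0.41;0 0 0 0 2 0 0.41;0 0 0 0 0 0 0.41'|egrep 'pos|force';  python3 -m inch '0 0 0 0 2 0 0.41;0 0 0 0 2 0 0.41;0 0 0 0 0 0 0.41'|egrep 'pos|force'
```

```text
eef_pos: [0.503, -0.1106, 0.0446]
ft_force: [0.0, 0.1, 5.3]
eef_pos: [0.503, -0.1106, 0.041]
ft_force: [-1.8, 1.2, 7.9]
eef_pos: [0.5031, -0.1107, 0.0405]
ft_force: [-9.8, 2.2, 31.6]
```

```bash
python3 -m inch '0 0 0 0 -1 0 0.41;0 0 0 0 0 0 0.41;0 0 0 0 0 0 0.41'|egrep 'clock|pos|force';python3 - <<'E'
from workcell import bot
from h import *
for n in ("wrist","side"):
    c=bot.camera(n);cv2.imwrite(f"pics/{n}7.png",c["color"])
a=cv2.imread("pics/side7.png")[130:220,290:400];b=cv2.imread("pics/wrist7.png")[170:350,190:450]
cv2.imwrite("pics/s7.png",np.hstack([cv2.resize(a,(330,270)),cv2.resize(b,(390,270))]))
E
```

```text
clock: 11.72
eef_pos: [0.5031, -0.1107, 0.0406]
ft_force: [-7.6, 1.6, 25.9]
```

View pics/s7.png

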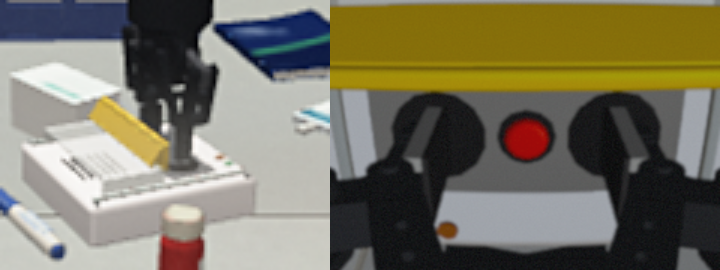

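```bash
python3 - <<'E'
import cv2
b=cv2.imread("pics/wrist7.png")[200:330,220:420]
cv2.imwrite("pics/w7.png",cv2.convertScaleAbs(cv2.resize(b,None,fx=4,fy=4,interpolation=2),alpha=2.5,beta=10))
E
```

```text
(no output)
```

View pics/w7.png

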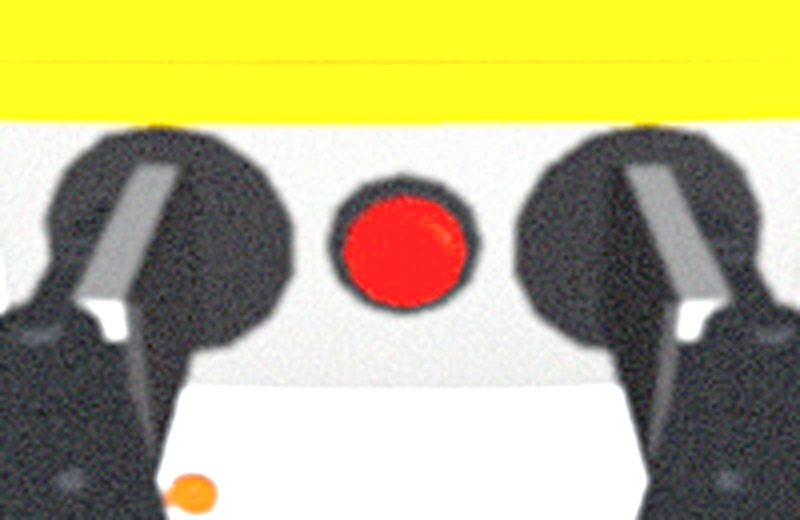

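Both green keys have sunk below their collars on both sides, and the red key is still up. I'll hold.

```bash
R='0 0 0 0 0 0 0.41'; python3 -m inch '0 0 0 0 0 0 0.41;0 0 0 0 0 0 0.41;0 0 0 0 0 0 0.41;0 0 0 0 0 0 0.41;0 0 0 0 0 0 0.41;0 0 0 0 0 0 0.41;0 0 0 0 0 0 0.41;0 0 0 0 0 0 0.41;0 0 0 0 0 0 0.41;0 0 0 0 0 0 0.41;0 0 0 0 0 0 0.41;0 0 0 0 0 0 0.41' |egrep 'clock|pos|force'
python3 -m inch '0 0 0 0 0 0 0.41;0 0 0 0 0 0 0.41;0 0 0 0 0 0 0.41;0 0 0 0 0 0 0.41;0 0 0 0 0 0 0.41;0 0 0 0 0 0 0.41;0 0 0 0 0 0 0.41;0 0 0 0 0 0 0.41;0 0 0 0 0 0 0.41;0 0 0 0 0 0 0.41;0 0 0 0 0 0 0.41;0 0 0 0 0 0 0.41' |egrep 'clock|pos|force'
python3 -m inch '0 0 0 0 0 0 0.41;0 0 0 0 0 0 0.41;0 0 0 0 0 0 0.41;0 0 0 0 0 0 0.41;0 0 0 0 0 0 0.41;0 0 0 0 0 0 0.41' |egrep 'clock|pos|force|width'
python3 - <<'E'
from workcell import bot
import cv2
cv2.imwrite("pics/wrist8.png",cv2.convertScaleAbs(bot.camera("wrist")["color"],alpha=1.6))
E
```

```text
clock: 13.32
eef_pos: [0.5031, -0.1107, 0.0406]
ft_force: [-7.5, 2.2, 24.8]
clock: 14.82
eef_pos: [0.5031, -0.1107, 0.0406]
ft_force: [-7.1, 1.5, 25.5]
clock: 15.58
eef_pos: [0.5031, -0.1107, 0.0406]
ft_force: [-7.3, 0.8, 26.4]
grip_width: 0.0506
```

View pics/wrist8.png

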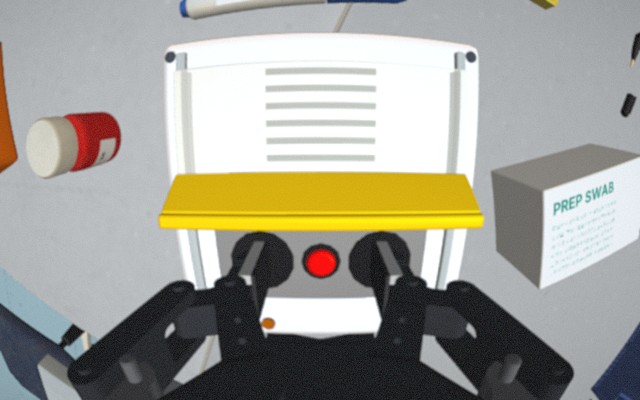

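Both keys have been down for over 3.8 s. I'll release straight up.

```bash
python3 -m inch '0 0 0 0 -14 0 0.41;0 0 0 0 -18 0 0.41;0 0 0 0 -20 0 0.41;0 0 0 0 -20 0 0.41;0 0 0 0 -20 0 0.41;0 0 0 0 -20 -15 0.41;0 0 0 0 -20 -20 0.41;0 0 0 0 0 -20 0.41;0 0 0 0 0 0 0.41'; python3 - <<'E'
from workcell import bot
from h import *
c=bot.camera("wrist");cv2.imwrite("pics/wrist9.png",c["color"])
s=bot.camera("side");cv2.imwrite("pics/s9.png",cv2.resize(s["color"][130:230,280:400],None,fx=5,fy=5,interpolation=2))
P=(0.5295,-0.0978,0.415)
for q in((-.03,.03,.052),(-.03,-.03,.052),(-.03,0,.047),(.001,.063,.082),(.001,-.063,.082)):print(q,proj(c,W(P,q),"wrist").round(1))
for t in("green_left_top","green_right_top","guard_lip","red_key_top"):print(t,[(r["point"],round(r["conf"],2)) for r in bot.spot_point(t,"wrist")])
E
```

```text
clock: 16.75
eef_pos: [0.4511, -0.1329, 0.169]
tool_rot: [0.592, -0.387, 0.386, -0.592]
ft_force: [-0.2, -0.1, 0.7]
grip_width: 0.0501
(-0.03, 0.03, 0.052) [284.4 131.3]
(-0.03, -0.03, 0.052) [356.1 131.2]
(-0.03, 0, 0.047) [320.2 130.6]
(0.001, 0.063, 0.082) [235.9  94.2]
(0.001, -0.063, 0.082) [404.4  94. ]
green_left_top [([290.7, 128.4], 0.8)]
green_right_top [([353.6, 133.0], 0.67)]
guard_lip []
red_key_top [([323.7, 130.3], 0.75)]
```

View pics/wrist9.png

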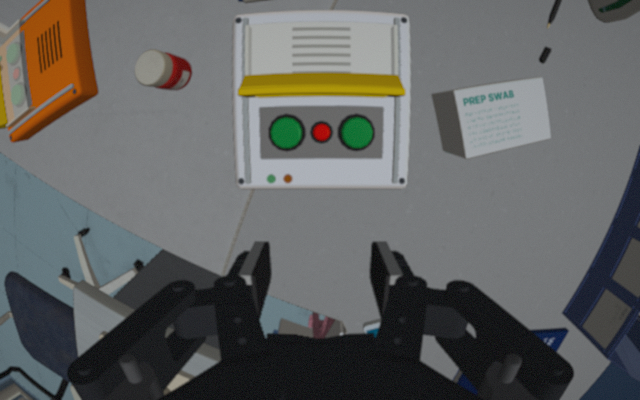

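View pics/s9.png

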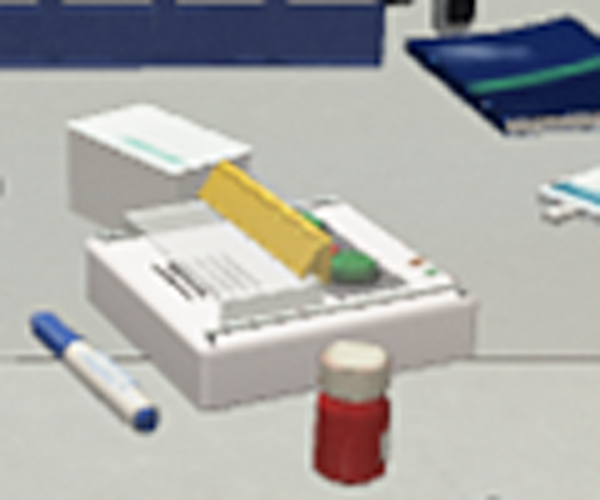

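```bash
python3 - <<'E'
from workcell import bot
print(bot.job_done(), bot.get_obs()["clock"])
E
```

```text
the job is handed in; nothing more can be done
the job is handed in; nothing more can be done
```

I reset the white console and handed the job in at about 17 s of the 54 s allowed; no verdict came back.

- **Guard:** I pushed it open with the shut fingertips until it stopped. The arm stalled where I expected the stop, with about 6 N of push.
- **Keys:** I pressed both green keys together and held them fully down for about 4 s at about 25 N. The press peaked at 32 N before I eased off. I then let both go straight up.

**Last checks:**
- The last pictures show both green keys up, the red key untouched and the guard open. The bottle, box and marker are in place, and the robot is touching nothing.
- The console is within 1–2 mm of where I first measured it, which is about the calibration error.
- **Not fully confirmed:** In the last picture the network did not report the guard's lip. I judged the guard open from its lip edge, row 95 seen against row 94 predicted, and from the stop force.
- **Sideways load:** While the keys were held there was about 7 N of sideways force at the tips, with no visible shift of the console.

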